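# Lay the tablet carton down to read it under the magnifier

## Task

The dose panel of the standing orange-banded tablet carton is to be read under the glass magnifier. Using only the fingertips, without picking anything up, gently push the carton near its top so that it falls on its back, panel up, and lies wholly inside the blue outline on the mat; only then push the magnifier round on its arm until the lens is over the middle of the carton. Leave the carton lying in the outline, do not press the pill dispenser's button, and leave everything else where it is.

Things in the scene. Friction and masses are not known exactly. Their poses are not given: they have to be found in the camera images.
- carton: white tablet carton with orange bands, 30 thick (its x) x 70 wide (its y) x 120 tall (its z) mm, about 90 g, loose, standing on end on the mat astride the near line of the outline. Origin: centre of the underside. Its front (dose panel, six orange dots) faces its own -x, its back +x; pushed high on the front it tips over its far bottom edge and lands on its back, reaching 120 mm beyond that edge; pushed low it slides.
- carton_mid (a point): centre of the orange carton's volume (60 mm above its underside when it stands), axes as the carton's. When it lies panel up, its x axis points down and its z axis along the mat. Standing, it balances on the far bottom edge at about 14 degrees of lean and falls by itself beyond.
- back_low_left (a point): corner of the orange carton's back panel, bottom end (as it stands), left edge seen from the front
- back_low_right (a point): corner of the orange carton's back panel, bottom end (as it stands), right edge seen from the front
- back_high_left (a point): corner of the orange carton's back panel, top end (as it stands), left edge seen from the front
- back_high_right (a point): corner of the orange carton's back panel, top end (as it stands), right edge seen from the front
- zone (a point): centre of the blue outline on top of the fixed ivory mat, 4 mm above the ledge. The outline measures 160 (its x, away from the robot) x 110 mm (its y) over its outer edges; the mat is 210 x 160 mm. The carton stands so that a straight topple along the outline's x lands it about centred.
- magnifier (a joint): swing arm of the magnifier on a vertical pivot, rad: 0 = arm points along the outline's -x with the lens over the outline's centre; positive = lens swung to the outline's +y (left) side, where it starts; range -0.7 to 1.7. Light friction (about 0.5 N at the lens), stays where it is left.
- lens (a point): centre of the round lens, 125 mm from the pivot, 85 mm above the ledge. Its black ring is 88 mm across outside, 12 mm tall (from 79 to 91 mm above the ledge). Under it there is room for the lying carton (top at 34 mm).
- magnifier_pivot (a point): the magnifier's pivot axis at arm height, 125 mm from the outline's centre along its +x, axes as the outline's; the column and its black hub (24 mm across) rise to 94 mm above the ledge
- green_carton: like the orange carton but with green bands, loose, standing on the ledge right of the mat, not to be disturbed. Origin: centre of the underside.
- ring_cone: white ceramic ring cone, 60 mm across the foot, 78 mm tall, loose, right of the mat, not to be disturbed. Origin: centre of the underside.
- hair_clip: stainless hair clip lying along its x, 70 x 12 x 12 mm, loose, left of the mat, not to be disturbed. Origin: centre of the underside.
- comb: red acrylic comb lying along its x, 150 x 38 x 5 mm, loose, left of the mat, not to be disturbed. Origin: underside, in the middle of its length.
- dispenser_button (a joint): red press button on top of the fixed black pill dispenser (120 x 130 x 106 mm, on the right), m, 0 = up, 0.005 = pressed; leave it alone

How it is judged:
By the outcome, as a careful person would: the job done as asked, in the order asked, and still so for the second after the job is handed in, with the robot touching nothing.
It also fails if it takes over 58 s, if anything falls off the work surface, if the arm or the gripper's body presses on something with over 40 N, if the wrist force passes 120 N, or if a joint passes its speed limit or range.

## Robot

A 6-joint arm with a two-finger parallel gripper is mounted at the origin on the work surface. World frame = base frame: x ahead of the robot, y to its left, z up, the work surface at z = 0. Lengths are in m, angles in rad, forces in N, time in s.
With the tool pointing down it reaches from about 0.3 to 1 m from the base axis. Payload 5.1 kg.
Tool frame: the origin (TCP) lies at the very end of the fingers, on their centre line; the grasp point (between the pads) lies 19 mm behind it; z points along the fingers, y is the line along which they close (so a half turn about z gives the same grasp; the last joint's range is limited). The gripper opens to 95 mm and grips with 3 to 60 N. Pads are 20 mm wide; open, the fingers measure 119 mm over their backs; the gripper's body (75 mm by 180 mm) begins 59 mm behind the grasp point.
Start: joints at [1.242, 0.124, 1.65, -0, 1.367, -0.083], TCP at [0.158, 0.63, 0.215] pointing down, gripper open.
Joint ranges: [-2.61, 2.61], [-1.02, 2.33], [0.03, 2.71], [-1.35, 4.49], [0.32, 2.68], [-2.91, 2.91]. Speed limits (rad/s): [2.57, 2.57, 3.14, 3.14, 3.14, 3.14].

## Interface

Orientations are given as [roll, pitch, yaw] about the fixed x, y, z axes, in that order (R = Rz(yaw) Ry(pitch) Rx(roll)).
In Python, from station import state, get_image, finish_job gives the robot as it stands.
- The arm moves only by the tool send_rows, never from a script. Its argument "deltas" is a list of rows, each a list of 7 numbers: the finger opening in mm, from 0 to 95.1, then the shift along the tool's x, y, z in mm, then the turn, a rotation vector about the tool's x, y, z in degrees. In form: [[jaw, tx, ty, tz, wx, wy, wz], ...]. A call has 1 to 12 rows; each row shifts and turns the commanded pose from where the row before left it, along the tool's axes as they then stand; what a row does not reach is not made up. A row lasts 1/12 s, in which the tool goes at most 41.7 mm and 7.16 degrees, less where a joint would pass 70% of its speed; a pose out of reach is approached as far as the arm can. A call with a gripper value outside its range is refused whole. The fingers move at their own pace and stop on an object; the grip force is fixed at half the most. Time passes only in rows, so rows that do not move let the fingers close. It gives the time, the measured TCP pose, the force, the opening and the grip force at its end, in the units of the state.
- state(): the state, without advancing time (a new reading comes with each control period).
- get_image(name): name is "side" or "top"; returns a dict with "color" (420x560x3 uint8, red, green, blue), "intrinsics" (3x3 intrinsics, pixels), "D" ([k1, k2, p1, p2, k3] as OpenCV has them; the pictures are not rectified), "extrinsics" (4x4, takes a point from world to camera coordinates). Camera axes: x right, y up, looking along -z (the intrinsics and any distortion apply to the point x, -y, -z); pixel columns grow to the right and rows downward; lengths in m; the calibration is good to about 2 mm. A picture is of the moment at which its call begins. There is no depth.
- finish_job(): hands the job in; it is judged then, once.
The state is a dict: "time_s": time; "joints": joint angles; "joint_vel": joint speeds; "tau": joint torques, N m; "position": TCP position; "eef_rot": TCP orientation; "force": force on the tool from outside, world axes, zero at the start; "moment": the same for the moment, N m; "width": finger opening in m; "grasp_force": force on a finger pad.
Only numpy, scipy, OpenCV 4.12 (cv2) and the standard library are available. Lean on these libraries where they do the work, as an engineer would, in place of code of your own. Each camera call takes 0.05 s, during which the arm holds its last target. There are 200 camera calls.

## Working session

There is one attempt and no reset: what is moved stays moved. The work goes in short steps, Python scripts to look and compute and a tool call to move; the robot and the scene stay as the last step left them, time stands still between calls to the robot, and variables do not carry over. Pictures are saved under pics/ and viewed, at most 10 in all, crops included, and the job is handed in when it is done.

Besides the shell and the picture viewer there is one more tool, called after ">>>" as a command line: name --pt "numbers of a row" for each row, then --argument value for the rest. send_rows: Moves the arm, as the interface text tells. Its arguments: {"type":"object","properties":{"deltas":{"type":"array"}},"required":["deltas"]}

```bash
mkdir -p pics
cat > h.py <<'E'
import numpy as np, cv2
from station import state, get_image, finish_job
def ray(im,uv):
    p=cv2.undistortPoints(np.array(uv,float).reshape(-1,1,2),im["intrinsics"],np.array(im["D"],float)).reshape(-1,2)
    d=np.c_[p[:,0],-p[:,1],-np.ones(len(p))]
    E=np.array(im["extrinsics"]);R=E[:3,:3];t=E[:3,3]
    return -R.T@t,d@R
def onz(im,uv,z):
    c,d=ray(im,uv);return c+d*((z-c[2])/d[:,2])[:,None]
def proj(im,P):
    P=np.atleast_2d(np.array(P,float));E=np.array(im["extrinsics"]);c=P@E[:3,:3].T+E[:3,3]
    return cv2.projectPoints((c*[1,-1,-1]),np.zeros(3),np.zeros(3),np.array(im["intrinsics"]),np.array(im["D"],float))[0].reshape(-1,2)
def save(im,n): cv2.imwrite("pics/"+n+".png",cv2.cvtColor(im["color"],cv2.COLOR_RGB2BGR))
E
python3 - <<'E'
from h import *
for n in("side","top"):
    im=get_image(n);save(im,n+"0");c,d=ray(im,[[280,210]]);print(n,c,d)
    np.save(n+"0.npy",im,allow_pickle=True)
s=state();print(s["time_s"],s["position"],s["eef_rot"],s["width"])
E
```

```text
side [0.09968447 0.51577581 0.96697799] [[ 0.43071872 -0.45231471 -0.78097538]]
top [3.88688895e-01 5.30813226e-04 1.28737170e+00] [[ 0.15983774  0.00305279 -0.98729179]]
0.1 [0.15802071 0.62991129 0.21351251] [-3.13971340e+00 -1.23690759e-04  2.89580241e+00] 0.09513180810331144
```

View pics/side0.png

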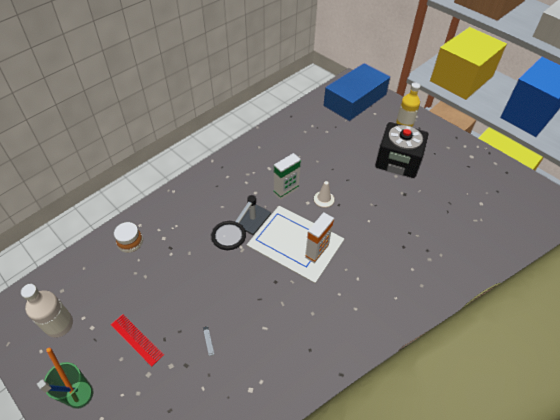

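View pics/top0.png

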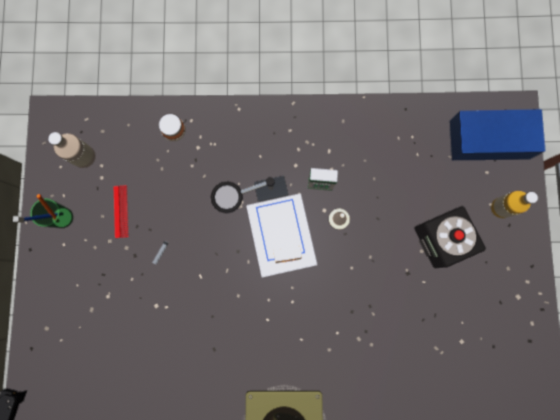

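Side view: the orange carton stands at about (319,240) on the mat, the lens is at (229,236) and the pivot at (252,200). Top view: the outline is centred near (281,230), the carton edge shows at (288,261), the lens is at (227,197) and the pivot at (270,183). Next I'll measure these.

Run:
```python
from h import *
T=np.load("top0.npy",allow_pickle=True).item();S=np.load("side0.npy",allow_pickle=True).item()
print(T["intrinsics"][0])
for n,im,box in(("T",T,(235,185,330,285)),("S",S,(235,195,350,285))):
    x0,y0,x1,y1=box;h=cv2.cvtColor(im["color"],cv2.COLOR_RGB2HSV)
    sub=np.zeros(h.shape[:2],np.uint8);sub[y0:y1,x0:x1]=1
    b=cv2.inRange(h,(105,90,80),(130,255,255))*sub
    o=cv2.inRange(h,(3,120,80),(20,255,255))*sub
    for k,m in(("blue",b),("orange",o)):
        v,u=np.nonzero(m);uv=np.c_[u,v].astype(float)
        for z in ((0.004,) if k=="blue" else (0.124,)):
            P=onz(im,uv,z)[:,:2].astype(np.float32)
            print(n,k,len(uv),z,cv2.minAreaRect(P*1000), cv2.boundingRect(np.int32(uv)))
    # white mat quad
    w=cv2.inRange(h,(0,0,130),(180,70,255))*sub
    v,u=np.nonzero(w);P=onz(im,np.c_[u,v].astype(float),.004)[:,:2].astype(np.float32);print(n,"mat",cv2.minAreaRect(P*1000))
cr=lambda im,b:cv2.resize(im["color"][b[1]:b[3],b[0]:b[2]],None,fx=5,fy=5,interpolation=cv2.INTER_CUBIC)
a=cr(T,(250,185,320,285));b=cr(S,(275,195,350,285))
H=np.zeros((500,800,3),np.uint8);H[:a.shape[0],:350]=a;H[:450,400:775]=b
cv2.imwrite("pics/crop.png",H[...,::-1])
```

```text
[451.83491188   0.         276.66050202]
T blue 75 0.004 ((540.6524658203125, 5.4579620361328125), (157.58250427246094, 107.52628326416016), 12.219991683959961) (256, 199, 49, 62)Traceback (most recent call last):
  File "<stdin>", line 12, in <module>
  File "h.py", line 9, in onz
    c,d=ray(im,uv);return c+d*((z-c[2])/d[:,2])[:,None]
        ~~~^^^^^^^
  File "h.py", line 4, in ray
    p=cv2.undistortPoints(np.array(uv,float).reshape(-1,1,2),im["intrinsics"],np.array(im["D"],float)).reshape(-1,2)
      ~~~~~~~~~~~~~~~~~~~^^^^^^^^^^^^^^^^^^^^^^^^^^^^^^^^^^^^^^^^^^^^^^^^^^^^^^^^^^^^^^^^^^^^^^^^^^^^^
cv2.error: OpenCV(4.12.0) /io/opencv/modules/calib3d/src/undistort.dispatch.cpp:347: error: (-215:Assertion failed) CV_IS_MAT(_src) && CV_IS_MAT(_dst) && (_src->rows == 1 || _src->cols == 1) && (_dst->rows == 1 || _dst->cols == 1) && _src->cols + _src->rows - 1 == _dst->rows + _dst->cols - 1 && (CV_MAT_TYPE(_src->type) == CV_32FC2 || CV_MAT_TYPE(_src->type) == CV_64FC2) && (CV_MAT_TYPE(_dst->type) == CV_32FC2 || CV_MAT_TYPE(_dst->type) == CV_64FC2) in function 'cvUndistortPointsInternal'
```

Run:
```python
from h import *
T=np.load("top0.npy",allow_pickle=True).item();S=np.load("side0.npy",allow_pickle=True).item()
a=np.radians(12.2);Z=np.array([.5407,.0055]);R=np.array([[np.cos(a),-np.sin(a)],[np.sin(a),np.cos(a)]])
for n,im,box in(("T",T,(265,245,315,275)),("S",S,(295,205,345,270))):
    x0,y0,x1,y1=box;h=cv2.cvtColor(im["color"],cv2.COLOR_RGB2HSV)
    sub=np.zeros(h.shape[:2],np.uint8);sub[y0:y1,x0:x1]=1
    o=cv2.inRange(h,(2,110,60),(20,255,255))*sub
    v,u=np.nonzero(o);uv=np.c_[u,v].astype(float);print(n,len(uv))
    if n=="T":
        P=onz(im,uv,.118)[:,:2];L=(P-Z)@R*1000
        print(L.min(0),L.max(0),cv2.minAreaRect((P*1000).astype(np.float32)))
def cr(im,b,pts):
    f=6;I=cv2.resize(im["color"][b[1]:b[3],b[0]:b[2]],None,fx=f,fy=f,interpolation=cv2.INTER_CUBIC)
    for p in pts: cv2.circle(I,tuple(int(q) for q in (p-np.array(b[:2])+.5)*f),2,(0,255,0),-1)
    return I
# hypothetical carton: x -65..? standing centre -75 in zone frame
P=[]
for z in(.004,.124):
    for x in(-.090,-.060):
        for y in(-.035,.035): P.append([*(Z+R@[x,y]),z])
c=cr(T,(250,190,320,280),proj(T,P));d=cr(S,(285,195,350,285),proj(S,P))
H=np.zeros((540,800,3),np.uint8);H[:,:c.shape[1]]=c;H[:,405:405+d.shape[1]]=d[:,:395]
cv2.imwrite("pics/crop.png",H[...,::-1]);print(proj(T,P).round(1).tolist(),proj(S,P).round(1).tolist())
# lens, pivot
h=cv2.cvtColor(T["color"],cv2.COLOR_RGB2GRAY)
piv=Z+R@[.125,0];print("pivot",piv, proj(T,[[*piv,.09]]))
l=onz(T,[[227,197]],.085)[0];v=(l[:2]-piv)@R;print("lens",l,np.linalg.norm(v),np.arctan2(-v[1],-v[0]))
for nm,uv,z in(("green",(323,172),.12),("cone",(341,217),.03)):print(nm,onz(T,[uv],z),(onz(T,[uv],z)[0,:2]-Z)@R)
```

```text
T 0Traceback (most recent call last):
  File "<stdin>", line 10, in <module>
  File "h.py", line 9, in onz
    c,d=ray(im,uv);return c+d*((z-c[2])/d[:,2])[:,None]
        ~~~^^^^^^^
  File "h.py", line 4, in ray
    p=cv2.undistortPoints(np.array(uv,float).reshape(-1,1,2),im["intrinsics"],np.array(im["D"],float)).reshape(-1,2)
      ~~~~~~~~~~~~~~~~~~~^^^^^^^^^^^^^^^^^^^^^^^^^^^^^^^^^^^^^^^^^^^^^^^^^^^^^^^^^^^^^^^^^^^^^^^^^^^^^
cv2.error: OpenCV(4.12.0) /io/opencv/modules/calib3d/src/undistort.dispatch.cpp:347: error: (-215:Assertion failed) CV_IS_MAT(_src) && CV_IS_MAT(_dst) && (_src->rows == 1 || _src->cols == 1) && (_dst->rows == 1 || _dst->cols == 1) && _src->cols + _src->rows - 1 == _dst->rows + _dst->cols - 1 && (CV_MAT_TYPE(_src->type) == CV_32FC2 || CV_MAT_TYPE(_src->type) == CV_64FC2) && (CV_MAT_TYPE(_dst->type) == CV_32FC2 || CV_MAT_TYPE(_dst->type) == CV_64FC2) in function 'cvUndistortPointsInternal'
```

Run:
```python
from h import *
T=np.load("top0.npy",allow_pickle=True).item();S=np.load("side0.npy",allow_pickle=True).item()
a=np.radians(12.2);Z=np.array([.5407,.0055]);R=np.array([[np.cos(a),-np.sin(a)],[np.sin(a),np.cos(a)]])
def cr(im,b,pts):
    f=6;I=cv2.resize(im["color"][b[1]:b[3],b[0]:b[2]],None,fx=f,fy=f,interpolation=cv2.INTER_CUBIC)
    for p in pts: cv2.circle(I,tuple(int(q) for q in (p-np.array(b[:2])+.5)*f),2,(0,255,0),-1)
    return I
P=[]
for z in(.004,.124):
    for x in(-.090,-.060):
        for y in(-.035,.035): P.append([*(Z+R@[x,y]),z])
c=cr(T,(250,190,320,280),proj(T,P));d=cr(S,(285,195,350,285),proj(S,P))
H=np.zeros((540,800,3),np.uint8);H[:,:c.shape[1]]=c;H[:,425:425+375]=d[:,:375]
cv2.imwrite("pics/crop.png",H[...,::-1]);print(proj(T,P).round(1).tolist(),proj(S,P).round(1).tolist())
piv=Z+R@[.125,0];print("pivot",piv, proj(T,[[*piv,.09]]))
l=onz(T,[[227,197]],.085)[0];v=(l[:2]-piv)@R;print("lens",l,np.linalg.norm(v),np.arctan2(-v[1],-v[0]))
for nm,uv,z in(("green",(323,172),.12),("cone",(341,217),.03)):print(nm,onz(T,[uv],z),(onz(T,[uv],z)[0,:2]-Z)@R)
```

```text
[[298.7, 257.4], [274.6, 262.8], [296.4, 247.1], [272.3, 252.4], [300.5, 254.8], [273.9, 260.7], [297.9, 243.4], [271.3, 249.3]] [[327.1, 244.3], [314.1, 263.1], [317.3, 239.3], [304.1, 257.8], [331.9, 216.7], [317.9, 236.4], [321.2, 211.5], [307.0, 230.8]]
pivot [0.66287699 0.0319156 ] [[269.60413051 180.79468114]]
lens [0.61998331 0.14758521 0.085     ] 0.12336663287433962 -1.4286173693148083
green [[ 0.67864223 -0.11015075  0.12      ]] [ 0.11038706 -0.14218949]
cone [[ 0.57116921 -0.16655986  0.03      ]] [-0.00657942 -0.17461294]
```

View pics/crop.png

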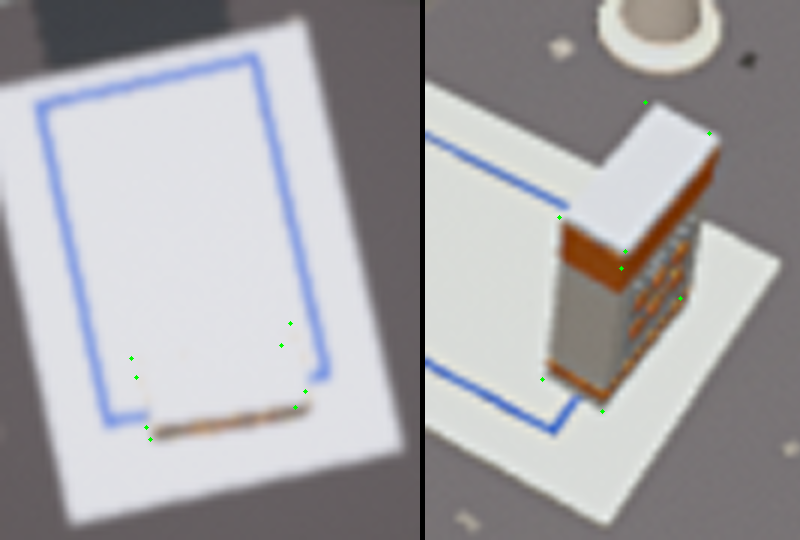

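Crop: the side view gives carton top corners at crop pixels (559,222), (625,252), (720,137) and (658,103). In the top view its front edge runs from (151,432) to (310,405), close to my guess.

Run:
```python
from h import *
T=np.load("top0.npy",allow_pickle=True).item();S=np.load("side0.npy",allow_pickle=True).item()
a=np.radians(12.2);Z=np.array([.5407,.0055]);R=np.array([[np.cos(a),-np.sin(a)],[np.sin(a),np.cos(a)]])
q=np.array([[559,222],[625,252],[720,137],[658,103]],float)
P=onz(S,(q-[425,0])/6+[285,195]-.5,.124)[:,:2];L=(P-Z)@R*1000;print(L.round(1),L.mean(0))
print(cv2.minAreaRect((P*1000).astype(np.float32)))
q=np.array([[151,431],[309,404]],float);print(((onz(T,q/6+[250,190]-.5,.124)[:,:2]-Z)@R*1000).round(1))
q=np.array([[155,439],[309,411]],float);print(((onz(T,q/6+[250,190]-.5,.004)[:,:2]-Z)@R*1000).round(1))
```

```text
[[-60.7  37.1]
 [-90.   35.5]
 [-94.5 -35.7]
 [-64.6 -37.4]] [-77.47148739  -0.14654826]
((464.6882019042969, -10.324424743652344), (29.93587303161621, 74.57617950439453), 9.204949378967285)
[[-92.   33.3]
 [-95.4 -35.2]]
[[-90.1  32.9]
 [-93.  -40.9]]
```

>>> send_rows --pt "0 0 0 0 0 0 -5.8" --pt "0 0 0 0 0 0 -5.8" --pt "0 0 0 0 0 0 -5.8" --pt "0 0 0 0 0 0 -5.9" --pt "0 -7.2 -34 0 0 0 0" --pt "0 -7.2 -34 0 0 0 0" --pt "0 -7.2 -34 0 0 0 0" --pt "0 -7.2 -34 0 0 0 0" --pt "0 -7.2 -34 0 0 0 0" --pt "0 -7.2 -34 0 0 0 0" --pt "0 -7.2 -34 0 0 0 0" --pt "0 -7.2 -34 0 0 0 0"

```text
time_s: 1.1
position: [0.2586, 0.3694, 0.2141]
eef_rot: [-3.141, -0.0, -2.98]
force: [1.3, -0.2, 0.0]
width: 0.0203
grasp_force: 0.0
```

>>> send_rows --pt "0 -7.2 -34 0 0 0 0" --pt "0 -7.2 -34 0 0 0 0" --pt "0 -7.2 -34 0 0 0 0" --pt "0 -7.2 -34 0 0 0 0" --pt "0 -7.2 -34 0 0 0 0" --pt "0 -7.2 -34 0 0 0 0" --pt "0 -7.2 -34 0 0 0 0" --pt "0 -7.2 -34 0 0 0 0" --pt "0 -7.2 -34 0 0 0 0" --pt "0 -7.2 -34 0 0 0 0" --pt "0 0 0 0 0 0 0" --pt "0 0 0 0 0 0 0"

```text
time_s: 2.1
position: [0.3841, 0.0458, 0.2142]
eef_rot: [3.141, -0.001, -2.985]
force: [0.6, 0.3, 0.7]
width: 0.0001
grasp_force: 0.0
```

```bash
cat >> h.py <<'E'
a0=np.radians(12.2);Z0=np.array([.5407,.0055]);R0=np.array([[np.cos(a0),-np.sin(a0)],[np.sin(a0),np.cos(a0)]])
def delta(xyz):
    from scipy.spatial.transform import Rotation as Q
    s=state();M=Q.from_euler("xyz",s["eef_rot"]).as_matrix()
    return (M.T@(np.array(xyz)-s["position"])*1000).round(1)
E
python3 - <<'E'
from h import *
s=state();print(s["time_s"],np.array(s["position"]).round(4),np.degrees(s["eef_rot"]).round(2),s["width"],np.round(s["force"],2));print(delta([.4107,-.0193,.108]))
E
```

```text
2.1 [0.3841 0.0458 0.2142] [ 1.7997e+02 -6.0000e-02 -1.7104e+02] 0.00011398156820647469 [0.58 0.32 0.73]
[-16.2 -68.5 106.2]
```

>>> send_rows --pt "0 -4 -23 0 0 0 0" --pt "0 -6 -23 6 0 0 0" --pt "0 -6.2 -22.5 20 0 0 0" --pt "0 0 0 25 0 0 0" --pt "0 0 0 25 0 0 0" --pt "0 0 0 20 0 0 0" --pt "0 0 0 10 0 0 0" --pt "0 0 0 0 0 0 0" --pt "0 0 0 0 0 0 0"

```text
time_s: 2.85
position: [0.411, -0.017, 0.1088]
eef_rot: [3.141, -0.001, -2.979]
force: [0.1, -0.9, 0.4]
width: 0.0005
grasp_force: 0.0
```

Run:
```python
from h import *
im=get_image("side");I=im["color"][180:280,260:380];cv2.imwrite("pics/c2.png",cv2.resize(I,None,fx=5,fy=5,interpolation=cv2.INTER_CUBIC)[...,::-1])
s=state();print(s["time_s"],np.array(s["position"]).round(4),np.degrees(s["eef_rot"]).round(2),np.round(s["force"],2));print(delta([.4502-.0099,-.0129-.0016,.108]))
```

```text
2.9 [ 0.4118 -0.0173  0.1098] [-1.7998e+02  9.0000e-02 -1.7070e+02] [-0.39 -0.26  0.52]
[-28.6  -1.8   1.9]
```

View pics/c2.png

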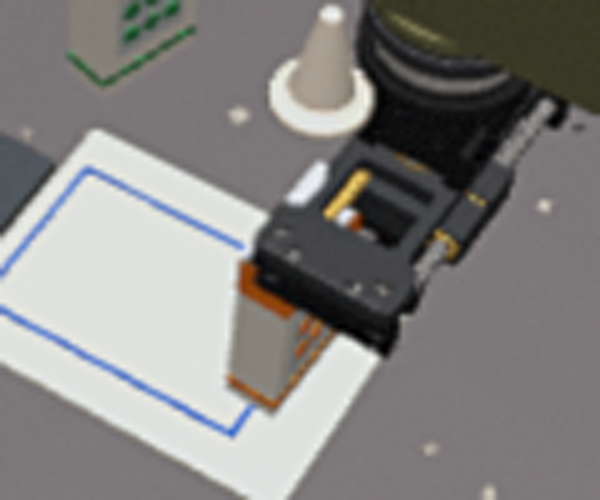

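The fingers are clear in front of the carton and centred on it. Next I push, slowly.

>>> send_rows --pt "0 -5 -0.5 0 0 0 0" --pt "0 -7 -1 0 0 0 0" --pt "0 -6 0 0 0 0 0" --pt "0 -4 0 0 0 0 0" --pt "0 -3 0 0 0 0 0" --pt "0 -2 0 0 0 0 0" --pt "0 -2 0 0 0 0 0" --pt "0 -2 0 0 0 0 0" --pt "0 -2 0 0 0 0 0" --pt "0 -2 0 0 0 0 0" --pt "0 -2 0 0 0 0 0" --pt "0 -2 0 0 0 0 0"

```text
time_s: 3.9
position: [0.45, -0.0132, 0.1087]
eef_rot: [-3.142, 0.0, -2.981]
force: [-0.4, -0.2, -0.5]
width: 0.0005
grasp_force: 0.1
```

>>> send_rows --pt "0 -2 0 0 0 0 0" --pt "0 -2 0 0 0 0 0" --pt "0 -2 0 0 0 0 0" --pt "0 -2 0 0 0 0 0" --pt "0 -2 0 0 0 0 0" --pt "0 -2 0 0 0 0 0" --pt "0 -2 0 0 0 0 0" --pt "0 0 0 0 0 0 0" --pt "0 0 0 0 0 0 0" --pt "0 0 0 0 0 0 0"

```text
time_s: 4.73
position: [0.4636, -0.0109, 0.1086]
eef_rot: [3.142, -0.0, -2.981]
force: [-0.3, -0.2, -1.2]
width: 0.0007
grasp_force: 0.0
```

Run:
```python
from h import *
im=get_image("side");I=im["color"][180:280,240:360];cv2.imwrite("pics/c3.png",cv2.resize(I,None,fx=5,fy=5,interpolation=cv2.INTER_CUBIC)[...,::-1])
s=state();print(s["time_s"],np.array(s["position"]).round(4),np.round(s["force"],2))
```

```text
4.7833 [ 0.4636 -0.0109  0.1086] [0.65 0.1  0.37]
```

View pics/c3.png

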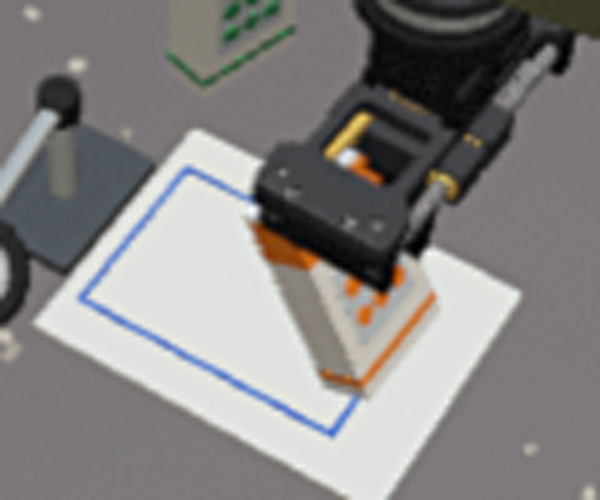

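The carton is tilting, with its far edge holding, and is near its balance point. I'll carry on.

>>> send_rows --pt "0 -1.5 0 0 0 0 0" --pt "0 -1.5 0 0 0 0 0" --pt "0 -1.5 0 0 0 0 0" --pt "0 -1.5 0 0 0 0 0" --pt "0 -1.5 0 0 0 0 0" --pt "0 -1.5 0 0 0 0 0" --pt "0 -1.5 0 0 0 0 0" --pt "0 -1.5 0 0 0 0 0" --pt "0 0 0 0 0 0 0" --pt "0 0 0 0 0 0 0" --pt "0 0 0 0 0 0 0" --pt "0 0 0 0 0 0 0"

```text
time_s: 5.78
position: [0.4754, -0.009, 0.1086]
eef_rot: [-3.142, -0.0, -2.981]
force: [0.0, -0.1, -0.3]
width: 0.0002
grasp_force: 0.0
```

Run:
```python
from h import *
im=get_image("side");I=im["color"][180:280,240:360];cv2.imwrite("pics/c4.png",cv2.resize(I,None,fx=5,fy=5,interpolation=cv2.INTER_CUBIC)[...,::-1])
s=state();print(s["time_s"],np.array(s["position"]).round(4),np.round(s["force"],2))
```

```text
5.8333 [ 0.4755 -0.009   0.1087] [ 0.37 -0.83  0.4 ]
```

View pics/c4.png

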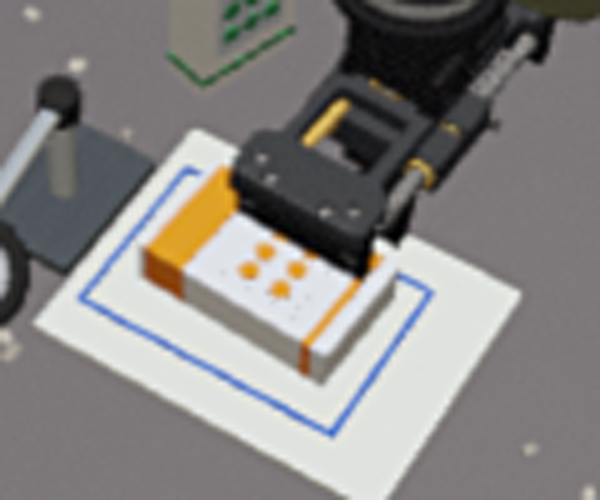

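The carton fell on its back, panel up, and looks inside the outline. I'll lift away, go round beyond the lens and measure.

>>> send_rows --pt "0 0 0 -15 0 0 0" --pt "0 0 0 -30 0 0 0" --pt "0 0 0 -30 0 0 0" --pt "0 0 0 -25 0 0 0" --pt "0 -20 12 0 0 0 0" --pt "0 -30 18.5 0 0 0 0" --pt "0 -30 18.5 0 0 0 0" --pt "0 -30 18.5 0 0 0 0" --pt "0 -30 18.5 0 0 0 0" --pt "0 -30 18.5 0 0 0 0" --pt "0 -30 18.5 0 0 0 0" --pt "0 -30 18.5 0 0 0 0"

```text
time_s: 6.83
position: [0.6809, 0.1688, 0.2083]
eef_rot: [-3.142, -0.0, -2.981]
force: [0.1, 0.3, -0.2]
width: 0.0005
grasp_force: 0.0
```

>>> send_rows --pt "0 -13 6.5 0 0 0 0" --pt "0 0 0 0 0 0 0" --pt "0 0 0 0 0 0 0"

```text
time_s: 7.08
position: [0.6915, 0.1763, 0.2079]
eef_rot: [-3.141, -0.001, -2.98]
force: [0.0, -0.4, 0.0]
width: 0.0012
grasp_force: 0.0
```

Run:
```python
from h import *
t=get_image("top");im=get_image("side")
for n,i,b in(("T",t,(250,185,320,285)),("S",im,(260,200,350,270))):
    m=cv2.inRange(cv2.cvtColor(i["color"],cv2.COLOR_RGB2HSV),(3,90,80),(28,255,255));k=np.zeros_like(m);k[b[1]:b[3],b[0]:b[2]]=1
    v,u=np.nonzero(m*k)
    if len(u):
        L=(onz(i,np.c_[u,v],.034)[:,:2]-Z0)@R0*1000;print(n,len(u),L.min(0),L.max(0),cv2.minAreaRect(L.astype(np.float32)))
def cr(im,b,f):return cv2.resize(im["color"][b[1]:b[3],b[0]:b[2]],None,fx=f,fy=f,interpolation=cv2.INTER_CUBIC)
A=cr(t,(200,150,330,290),3);B=cr(im,(200,170,350,290),2.6)
H=np.zeros((420,790,3),np.uint8);H[:,:390]=A;H[:B.shape[0],400:]=B[:,:390];cv2.imwrite("pics/c5.png",H[...,::-1])
s=state();print(s["time_s"],np.array(s["position"]).round(4),delta([.692,.176,.077]))
```

```text
T 286 [-52.92733303 -45.34616634] [54.42433126 27.03894098] ((0.8165740966796875, -8.221298217773438), (68.34449005126953, 104.60001373291016), 86.2663803100586)
S 339 [-55.75125659 -43.52212042] [55.46274871 48.13537949] ((-1.8391532897949219, 2.2614669799804688), (85.04145050048828, 113.21691131591797), 86.38778686523438)
7.1833 [0.6909 0.1753 0.2084] [ -1.3   0.5 131.4]
```

View pics/c5.png

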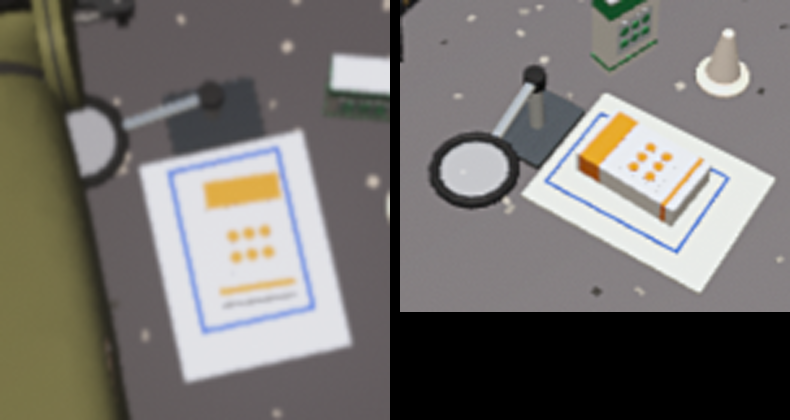

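The carton lies panel up inside the outline, with its middle at about (-5, -8) mm in the outline frame and the lens still at the left. I'll descend beyond the ring and work out the chords of the arc.

>>> send_rows --pt "0 -1 0 15 0 0 0" --pt "0 0 0 30 0 0 0" --pt "0 0 0 30 0 0 0" --pt "0 0 0 30 0 0 0" --pt "0 0 0 20 0 0 0" --pt "0 0 0 9 0 0 0" --pt "0 0 0 0 0 0 0" --pt "0 0 0 0 0 0 0"

```text
time_s: 7.85
position: [0.6924, 0.1757, 0.0748]
eef_rot: [-3.142, -0.0, -2.981]
force: [1.2, 0.5, 0.5]
width: 0.0005
grasp_force: 0.0
```

Run:
```python
from h import *
s=state();p=np.array(s["position"]);print(s["time_s"],p.round(4),np.round(s["force"],2))
L=(p[:2]-Z0)@R0;r=np.hypot(L[0]-.125,L[1]);th=np.degrees(np.arctan2(L[1],.125-L[0]));print(L,r,th)
prev=np.zeros(3)
for i in range(1,10):
    t=np.radians(th+(24.5-th)*i/9);rr=.137
    d=delta([*(Z0+R0@[.125-rr*np.cos(t),rr*np.sin(t)]),p[2]]);print(i,np.degrees(t).round(1),((d-prev)/4).round(2));prev=d
```

```text
7.85 [0.6924 0.1757 0.0748] [1.17 0.48 0.48]
[0.18428071 0.1343173 ] 0.1468173642366215 113.81418338684014
1 103.9 [ 6.58 -0.68  0.  ]
2 94.0 [5.9 0.6 0. ]
3 84.0 [ 5.9 -0.4  0. ]
4 74.1 [ 5.75 -1.42  0.  ]
5 64.2 [ 5.43 -2.4   0.  ]
6 54.3 [ 4.93 -3.3   0.  ]
7 44.3 [ 4.27 -4.1   0.  ]
8 34.4 [ 3.52 -4.75  0.  ]
9 24.5 [ 2.62 -5.32  0.  ]
```

>>> send_rows --pt "0 6.6 -0.7 0 0 0 0" --pt "0 6.6 -0.7 0 0 0 0" --pt "0 6.6 -0.7 0 0 0 0" --pt "0 6.6 -0.7 0 0 0 0" --pt "0 5.9 0.6 0 0 0 0" --pt "0 5.9 0.6 0 0 0 0" --pt "0 5.9 0.6 0 0 0 0" --pt "0 5.9 0.6 0 0 0 0" --pt "0 5.9 -0.4 0 0 0 0" --pt "0 5.9 -0.4 0 0 0 0" --pt "0 5.9 -0.4 0 0 0 0" --pt "0 5.9 -0.4 0 0 0 0"

```text
time_s: 8.85
position: [0.6197, 0.1622, 0.0745]
eef_rot: [3.142, -0.0, -2.981]
force: [-0.3, 0.1, 0.2]
width: 0.0007
grasp_force: 0.2
```

>>> send_rows --pt "0 5.8 -1.4 0 0 0 0" --pt "0 5.8 -1.4 0 0 0 0" --pt "0 5.7 -1.4 0 0 0 0" --pt "0 5.7 -1.4 0 0 0 0" --pt "0 5.4 -2.4 0 0 0 0" --pt "0 5.4 -2.4 0 0 0 0" --pt "0 5.4 -2.4 0 0 0 0" --pt "0 5.4 -2.4 0 0 0 0" --pt "0 4.9 -3.3 0 0 0 0" --pt "0 4.9 -3.3 0 0 0 0" --pt "0 4.9 -3.3 0 0 0 0" --pt "0 4.9 -3.3 0 0 0 0"

```text
time_s: 9.85
position: [0.5611, 0.1237, 0.0747]
eef_rot: [-3.142, -0.0, -2.981]
force: [0.3, 0.8, 0.6]
width: 0.0003
grasp_force: 0.2
```

>>> send_rows --pt "0 4.3 -4.1 0 0 0 0" --pt "0 4.3 -4.1 0 0 0 0" --pt "0 4.3 -4.1 0 0 0 0" --pt "0 4.3 -4.1 0 0 0 0" --pt "0 3.5 -4.7 0 0 0 0" --pt "0 3.5 -4.7 0 0 0 0" --pt "0 3.5 -4.7 0 0 0 0" --pt "0 3.5 -4.7 0 0 0 0" --pt "0 2.6 -4 0 0 0 0" --pt "0 2.6 -4 0 0 0 0" --pt "0 2 -3 0 0 0 0" --pt "0 0 0 0 0 0 0"

```text
time_s: 10.85
position: [0.5307, 0.0717, 0.0746]
eef_rot: [-3.141, -0.0, -2.981]
force: [-0.2, -0.3, 0.9]
width: 0.0005
grasp_force: 0.0
```

Run:
```python
from h import *
t=get_image("top");im=get_image("side")
def cr(im,b,f):return cv2.resize(im["color"][b[1]:b[3],b[0]:b[2]],None,fx=f,fy=f,interpolation=cv2.INTER_CUBIC)
A=cr(t,(230,170,320,280),4);B=cr(im,(240,180,340,270),4)
H=np.zeros((440,780,3),np.uint8);H[:,:360]=A;H[:360,370:770]=B;cv2.imwrite("pics/c6.png",H[...,::-1])
s=state();p=np.array(s["position"]);print(s["time_s"],p.round(4),(p[:2]-Z0)@R0,np.round(s["force"],2))
```

```text
10.95 [0.531  0.0722 0.0746] [0.00456892 0.06724147] [0.62 0.11 0.4 ]
```

View pics/c6.png

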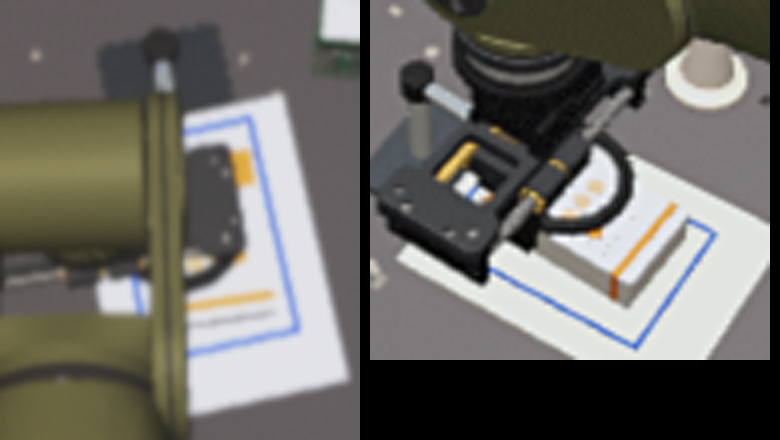

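The lens ring is following and is now about 19 mm short of the carton's middle. I'll push the rest slowly, stop, back off and lift.

>>> send_rows --pt "0 0.4 -2.3 0 0 0 0" --pt "0 0.4 -2.3 0 0 0 0" --pt "0 0.4 -2.3 0 0 0 0" --pt "0 0.4 -2.3 0 0 0 0" --pt "0 0.4 -2.3 0 0 0 0" --pt "0 0.4 -2.3 0 0 0 0" --pt "0 0.3 -2 0 0 0 0" --pt "0 0.2 -1.2 0 0 0 0" --pt "0 0 0 0 0 0 0" --pt "0 0 0 0 0 0 0"

```text
time_s: 11.78
position: [0.5311, 0.0549, 0.0748]
eef_rot: [-3.141, 0.001, -2.981]
force: [0.4, 0.9, -0.5]
width: 0.0004
grasp_force: 0.0
```

>>> send_rows --pt "0 0 10 0 0 0 0" --pt "0 0 20 0 0 0 0" --pt "0 0 25 0 0 0 0" --pt "0 0 25 0 0 0 0" --pt "0 0 25 -10 0 0 0" --pt "0 0 25 -20 0 0 0" --pt "0 0 25 -25 0 0 0" --pt "0 0 25 -25 0 0 0" --pt "0 0 25 -25 0 0 0" --pt "0 0 25 -20 0 0 0" --pt "0 0 25 0 0 0 0" --pt "0 0 0 0 0 0 0"

```text
time_s: 12.78
position: [0.4898, 0.3114, 0.2022]
eef_rot: [3.139, 0.004, -2.977]
force: [-0.4, 0.2, 0.8]
width: 0.0001
grasp_force: 0.0
```

Run:
```python
from h import *
t=get_image("top");im=get_image("side")
np.save("t9.npy",t);np.save("s9.npy",im)
def cr(im,b,f):return cv2.resize(im["color"][b[1]:b[3],b[0]:b[2]],None,fx=f,fy=f,interpolation=cv2.INTER_CUBIC)
A=cr(t,(230,170,320,280),4);B=cr(im,(240,180,340,270),4)
H=np.zeros((440,780,3),np.uint8);H[:,:360]=A;H[:360,370:770]=B;cv2.imwrite("pics/c7.png",H[...,::-1])
s=state();p=np.array(s["position"]);print(s["time_s"],p.round(4))
for n,i in(("T",t),("S",im)):
    g=cv2.cvtColor(i["color"],cv2.COLOR_RGB2GRAY);m=(g<60).astype(np.uint8)
    for b in [(255,190,325,280)] if n=="T" else [(250,190,345,275)]:
        k=np.zeros_like(m);k[b[1]:b[3],b[0]:b[2]]=1
        for c in cv2.findContours(m*k,cv2.RETR_EXTERNAL,cv2.CHAIN_APPROX_NONE)[0]:
            if cv2.contourArea(c)>100:
                L=(onz(i,c.reshape(-1,2),.085)[:,:2]-Z0)@R0*1000;print(n,cv2.boundingRect(c),cv2.minEnclosingCircle(L.astype(np.float32)))
    m=cv2.inRange(cv2.cvtColor(i["color"],cv2.COLOR_RGB2HSV),(3,90,80),(28,255,255));k=np.zeros_like(m);k[b[1]:b[3],b[0]:b[2]]=1
    v,u=np.nonzero(m*k);L=(onz(i,np.c_[u,v],.034)[:,:2]-Z0)@R0*1000;print(n,"carton",cv2.minAreaRect(L.astype(np.float32)))
```

```text
12.8833 [0.4893 0.3077 0.1995]
T carton ((0.8165740966796875, -8.221298217773438), (68.34449005126953, 104.60001373291016), 86.2663803100586)
S (250, 218, 95, 27) ((-41.78429412841797, 46.53709030151367), 115.81117248535156)
S carton ((22.39508056640625, -51.150421142578125), (190.03866577148438, 185.79299926757812), 80.730712890625)
```

View pics/c7.png

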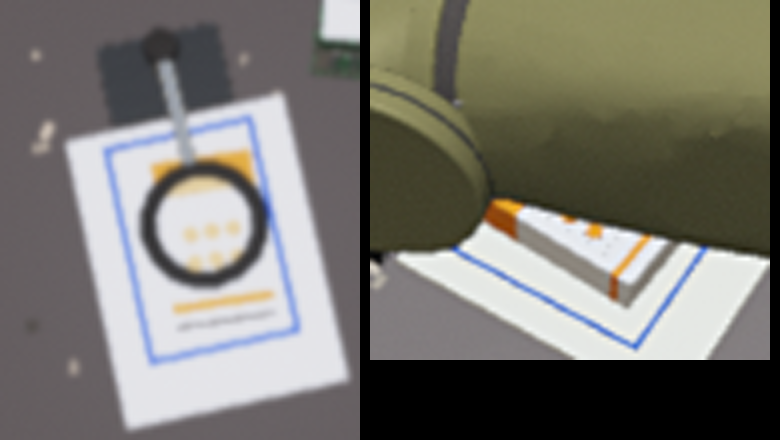

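Run:
```python
from h import *
t=np.load("t9.npy",allow_pickle=True).item()
print((onz(t,[[280.5,225.2]],.085)[0,:2]-Z0)@R0*1000)
i=t;m=cv2.inRange(cv2.cvtColor(i["color"],cv2.COLOR_RGB2HSV),(3,110,80),(28,255,255))
k=np.zeros_like(m);k[195:270,255:315]=1;v,u=np.nonzero(m*k);L=(onz(i,np.c_[u,v],.034)[:,:2]-Z0)@R0*1000
print(L.min(0),L.max(0))
```

```text
[ 0.82032642 -2.5726136 ]
[-51.72274709 -44.08905612] [53.48284392 22.3024368 ]
```

The lens is at (1, -3) mm and the carton's middle at about (-5, -8) mm. I'll give it one small nudge of about 5 mm.

Run:
```python
from h import *
print(delta([.5226,.0939,.0748]),delta([.5323,.0495,.0748]))
```

```text
[   1.9 -216.3  124.8] [  -0.5 -261.7  124.8]
```

>>> send_rows --pt "0 0 -10 10 0 0 0" --pt "0 0 -22 25 0 0 0" --pt "0 0 -22 30 0 0 0" --pt "0 0 -22 30 0 0 0" --pt "0 0 -22 20 0 0 0" --pt "0 0 -22 10 0 0 0" --pt "0 0 -22 0 0 0 0" --pt "0 0 -22 0 0 0 0" --pt "0 0 -20 0 0 0 0" --pt "0 0 -20 0 0 0 0" --pt "0 0 -10 0 0 0 0" --pt "0 0 0 0 0 0 0"

```text
time_s: 13.88
position: [0.5235, 0.0927, 0.0734]
eef_rot: [-3.141, -0.002, -2.985]
force: [-0.5, 0.8, 0.0]
width: 0.0007
grasp_force: 0.0
```

Run:
```python
from h import *
print(state()["position"],delta([.5323,.0495,.0748]))
```

```text
[0.52351688 0.0927489  0.07341704] [ -1.9 -44.1  -1.4]
```

>>> send_rows --pt "0 -0.5 -8 0 0 0 0" --pt "0 -0.5 -8 0 0 0 0" --pt "0 -0.5 -8 0 0 0 0" --pt "0 -0.4 -6 0 0 0 0" --pt "0 0 -3 0 0 0 0" --pt "0 0 -3 0 0 0 0" --pt "0 0 -2.5 0 0 0 0" --pt "0 0 -2.5 0 0 0 0" --pt "0 0 -2 0 0 0 0" --pt "0 0 -1 0 0 0 0" --pt "0 0 0 0 0 0 0" --pt "0 0 0 0 0 0 0"

```text
time_s: 14.88
position: [0.5333, 0.0525, 0.0747]
eef_rot: [-3.142, 0.0, -2.981]
force: [-0.1, 0.5, 0.3]
width: 0.0002
grasp_force: 0.0
```

>>> send_rows --pt "0 0 10 0 0 0 0" --pt "0 0 20 0 0 0 0" --pt "0 0 25 0 0 0 0" --pt "0 0 25 0 0 0 0" --pt "0 0 25 -10 0 0 0" --pt "0 0 25 -20 0 0 0" --pt "0 0 25 -25 0 0 0" --pt "0 0 25 -25 0 0 0" --pt "0 0 25 -25 0 0 0" --pt "0 0 20 -20 0 0 0" --pt "0 0 0 0 0 0 0" --pt "0 0 0 0 0 0 0"

```text
time_s: 15.88
position: [0.4974, 0.276, 0.2011]
eef_rot: [3.141, 0.003, -2.978]
force: [-0.4, -0.5, -0.1]
width: 0.0008
grasp_force: 0.0
```

Run:
```python
from h import *
t=get_image("top");g=cv2.cvtColor(t["color"],cv2.COLOR_RGB2GRAY);o=np.load("t9.npy",allow_pickle=True).item()
for i in(o,t):
    g=cv2.cvtColor(i["color"],cv2.COLOR_RGB2GRAY);k=np.zeros_like(g);k[204:248,258:305]=1
    v,u=np.nonzero((g<90)*k);c,_=cv2.minEnclosingCircle(np.float32(np.c_[u,v]));print(len(u),c,(onz(i,[c],.085)[0,:2]-Z0)@R0*1000)
    m=cv2.inRange(cv2.cvtColor(i["color"],cv2.COLOR_RGB2HSV),(3,110,80),(28,255,255))
    k=np.zeros_like(m);k[195:270,255:315]=1;v,u=np.nonzero(m*k);L=(onz(i,np.c_[u,v],.034)[:,:2]-Z0)@R0*1000;print(L.min(0),L.max(0))
print(state()["time_s"],state()["position"])
```

```text
242 (281.0, 225.5) [-0.26296786 -3.70499465]
[-51.72274709 -44.08905612] [53.48284392 22.3024368 ]
249 (281.7381896972656, 225.13047790527344) [ 0.28108568 -5.85463248]
[-51.72274709 -44.08905612] [53.48284392 22.3024368 ]
15.9333 [0.49668047 0.27479872 0.19915722]
```

```bash
python3 -c "
from station import finish_job;print(finish_job())"
```

```text
the job is handed in; nothing more can be done
None
```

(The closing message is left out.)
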